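# Release the marble panel and slide it to the end stop

### The job

Free the inlaid marble panel from its bed: squeeze the two orange tabs of the clamp collar together and, keeping them squeezed, turn the collar clockwise seen from above (it is a left-hand screw, so clockwise loosens) until the yellow keeper is well clear above the panel. Leave it open, then push the panel, without lifting it, along between the rails and under the raised keeper until it rests flat against the dark end stop. Let go of everything, and do not disturb the loose stones, the dish or the chisel.

Things in the scene. Friction and masses are not known exactly. Their poses are not given: they have to be found in the camera images.
- bed: Fixed green bed plate, 140 (x) x 264 (y) x 10 mm thick, origin at the centre of its underside; y is the sliding direction, towards the end stop. Aluminium rails along y: inner faces at x = -51.5 and +51.5 mm, top z = 18 mm, from y = -68 to +122. Behind the panel (y from -132 to -98 mm) the plate is bare. The clamp housing stands beyond the +x rail: axis at x = 105, y = 37 mm.
- end_stop (a point): Middle of the near face of the dark steel end stop, across the +y end of the bed: at x = 0, y = +105 mm in the bed's frame, 20 mm above the work surface. The stop is 127 mm wide, 14 mm thick, its top 30 mm above the work surface.
- panel: Loose white marble panel with a coloured inlaid flower, 100 (x) x 120 (y) x 15 mm, about 0.5 kg, origin at the centre of its underside, axes along the bed's (1.5 mm play to each rail). Its underside is 10 mm, its top 25 mm above the work surface. At first its front (+y) edge is 3.5 to 10 mm short of the keeper's lip; at the end stop its origin is at bed y = +45 mm, after sliding 75 to 81 mm.
- collar_grip (a point): Point on the collar's vertical axis, 87 mm above the work surface, midway between the two orange tabs, above the middle of their height. It turns with the collar: its y axis is the line through the tabs (tab_a on its +y side), z is up. The housing's round steel flange below (radius 42 mm) has its top at 55 mm and carries two steel lugs that reach 64 mm.
- collar (a joint): Turn of the collar in rad, positive = clockwise from above = loosening (left-hand screw). About 0 at the start; stops at -0.1 and 1.4; keeper well clear from 1.25. It does not rise, and stays where left (friction 0.08 N m). Teeth at the tabs' feet meet steel lugs at about 0.1 and stop it unless both tabs are squeezed in at least 4.5 mm; past 0.5 it also turns with the tabs out.
- tab_a (a joint): Inward travel in m of the orange tab on collar_grip's +y side: 0 out, 0.009 fully in. Upright plate 22 mm wide, 6 thick, 63 to 99 mm above the work surface; the tabs' outer faces are 58 mm apart when out, 40 fully squeezed. Spring 4 N to start, 10.5 N fully in. An orange tooth at its foot (57 to 63 mm up) stands 5 mm further out: keep fingertips above 66 mm.
- tab_b (a joint): The same for the tab on the -y side of collar_grip.
- keeper (a joint): Lift of the yellow keeper in m, driven by the collar: 12.5 mm per rad; 0 closed, 0.0175 fully open. Arm 14 mm wide, reaching from the housing over the panel's path at bed y = 30 to 44 mm; underside 27 mm and top 36 mm above the work surface when closed.
- keeper_lip (a point): Middle of the lower edge of the keeper's down-turned lip (50 mm long, 7 mm thick), which stands across the panel's path: 13 mm above the work surface when closed, over 28 mm when open.
- malachite: Loose green stone block, 40 x 34 x 22 mm, origin under its centre; a bystander.
- jasper: Loose red-brown stone block, 42 x 32 x 22 mm, origin under its centre; a bystander.
- lapis_dish: Loose brass dish of blue stones, 80 mm across, 22 mm high, origin under its centre; a bystander.
- chisel: Loose steel chisel, 180 mm long, 16 mm thick, lying along its x axis, origin about its middle at the work surface; a bystander.
There are look-alikes about, which are no part of the job. Of the things like the panel, leave any that is pink; of the rest the smaller one is meant.

How it is judged:
On the way, in this order (a step that is already met when the one before it is completed fails the run):
1. both tabs squeezed in at least 3 mm while the collar is still locked (value of joint each of tab_a, tab_b above 0.003 m and value of joint collar below 0.35 rad), for 0.05 s.
2. collar turned clockwise to at least 1.15 rad, keeper raised at least 14 mm, with the panel still in its first place (value of joint collar above 1.15 rad and value of joint keeper above 0.014 m and y of panel in the frame of bed below -0.02 m), for 0.1 s.
At the end, for the whole second after the job is handed in: The collar is left open (at least 1.1 rad clockwise, keeper lifted at least 13.5 mm) with both tabs sprung out, and the panel lies flat on the bed between the rails, at rest within 3 mm of the end stop (value of joint collar above 1.1 rad and value of joint keeper above 0.0135 m and y of panel in the frame of bed between 0.042 and 0.048 m and x of panel in the frame of bed between -0.004 and 0.004 m and height (world z) of panel between 0.007 and 0.013 m and angle between panel's own z axis and vertical below 0.05 rad and value of joint each of tab_a, tab_b below 0.002 m and linear speed of panel below 0.01 m/s); the robot touches nothing.
It fails at once if a loose stone, the dish or the chisel moved more than 20 mm (distance of any of malachite, jasper, lapis_dish, chisel from where it was at the start of the episode above 0.02 m).
It fails at once if the panel lifted or tipped (angle between panel's own z axis and vertical above 0.2 rad or height (world z) of panel above 0.03 m).
It also fails if it takes over 51 s, if anything falls off the work surface, if the arm or the gripper's body presses on something with over 40 N, if the wrist force passes 120 N, or if a joint passes its speed limit or range.

### The arm

A 7-joint arm with a two-finger parallel gripper is mounted at the origin on the work surface. World frame = base frame: x ahead of the robot, y to its left, z up, the work surface at z = 0. Lengths are in m, angles in rad, forces in N, time in s.
With the tool pointing down it reaches from about 0.425 to 0.825 m from the base axis. Payload 3.6 kg.
Tool frame: the origin (TCP) lies on the centre line of the jaws, within the pads' length; the fingertips stand 8 mm ahead of it and the grasp point (between the pads) lies 11 mm behind it (r.tip_extent is the distance from the TCP to the fingertips, in m); z points along the fingers, y is the line along which they close (so a half turn about z gives the same grasp; the last joint's range is limited). The gripper opens to 93 mm and grips with 3 to 60 N. Pads are 15 mm wide; open, the fingers measure 128 mm over their backs; the gripper's body (75 mm by 188 mm) begins 65 mm behind the grasp point.
Start: joints at [1.212, 0.615, -0.013, 1.423, 0.008, 1.103, -0.04], TCP at [0.212, -0.614, 0.227] pointing down, gripper open.
Joint ranges: [-3.12, 3.12], [-0.3, 2.06], [-1.34, 1.32], [0.26, 2.42], [-1.36, 4.5], [0.01, 1.98], [-2.84, 2.84]. Speed limits (rad/s): [2.79, 2.79, 3.14, 3.14, 3.14, 3.14, 3.14].

### API

Orientations are given as a unit quaternion [x, y, z, w].
In Python, from rig import r gives the robot as it stands.
- The arm moves only by the tool carry_out, never from a script. Its argument "motion" is a list of rows, each a list of 2 entries, a list of its own where there are three numbers: the shift along the tool's x, y, z in m, then the turn, a rotation vector about the tool's x, y, z in rad. A call has 1 to 12 rows; each row is the pose to reach, as a shift and turn from the pose commanded when the call began, along the tool's axes at that moment; what a row does not reach only later rows make up. A row lasts 1/8 s, in which the tool goes at most 62.5 mm and 10.7 degrees, less where a joint would pass 70% of its speed; a pose out of reach is approached as far as the arm can. A call with a gripper value outside its range is refused whole. "grip" is the opening, from -1 (shut) to 1 (fully open), so that 0 is half open, set as the call begins (left out, the last holds). The fingers move at their own pace and stop on an object; the grip force is fixed at half the most. Time passes only in rows, so rows that repeat a pose let the fingers close. It gives the time, the measured TCP pose, the force, the opening and the grip force at its end, in the units of the state.
- r.state(): the state, without advancing time (a new reading comes with each control period).
- r.grab_frame(name): name is "scene" or "side" or "wrist"; returns the picture (400x640x3 uint8, blue, green, red); there is no depth.
- r.get_calibration(name): a dict with "fovy" (degrees; the focal length in pixels is half the picture's height over the tangent of half this angle, whatever the lens; pixels are square), "cx", "cy" (the principal point, pixels), "R" (3x3) and "t" (3): a world point X has camera coordinates R X + t; the wrist camera has in their place "tool_from_camera" (4x4, takes a point from camera to tool coordinates, whose origin is the TCP and whose axes are the flange's). Camera axes: x right, y down, z forward; pixel columns grow to the right and rows downward; lengths in m; the calibration is good to about 2 mm. The wrist camera is an equidistant fisheye: a pixel r from the principal point sees the ray r / f radians off the axis. A picture is of the moment at which its call begins: read the wrist's pose just before it. get_calibration takes no time and is no camera call.
- r.close_job(): hands the job in; it is judged then, once.
The state is a dict: "time_s": time; "joint_pos": joint angles; "joint_vel": joint speeds; "joint_efforts": joint torques, N m; "tool_pos": TCP position; "eef_rot": TCP orientation; "force": force on the tool from outside, world axes, zero at the start; "moment": the same for the moment, N m; "opening": finger opening in m; "grasp_force": force on a finger pad.
Only numpy, scipy, OpenCV 4.12 (cv2) and the standard library are available. Lean on these libraries where they do the work, as an engineer would, in place of code of your own. Each camera call takes 0.05 s, during which the arm holds its last target. There are 200 camera calls.

## Working session

There is one attempt and no reset: what is moved stays moved. The work goes in short steps, Python scripts to look and compute and a tool call to move; the robot and the scene stay as the last step left them, time stands still between calls to the robot, and variables do not carry over. Pictures are saved under pics/ and viewed, at most 10 in all, crops included, and the job is handed in when it is done.

Besides the shell and the picture viewer there is one more tool, called after "Call:" by a JSON object that holds its "fn" and its "kwargs", one argument or row to a line. carry_out: Moves the arm, as the interface text tells. Its arguments: {"type":"object","properties":{"motion":{"type":"array"},"grip":{"type":"number"}},"required":["motion"]}

```bash
mkdir -p pics; ls
python3 - <<'E'
from rig import r
import cv2,numpy as np
for n in("scene","side"):
    cv2.imwrite(f"pics/{n}0.png",r.grab_frame(n))
    c=r.get_calibration(n);print(n,c)
s=r.state();print(s)
print(r.get_calibration("wrist"),r.tip_extent)
E
```

```text
pics
scene {'fovy': 45.22366344813888, 'cx': 318.81269741012125, 'cy': 193.4384682910467, 'R': array([[ 0.75494102,  0.65547111, -0.02053468],
       [ 0.40835464, -0.49436395, -0.76736613],
       [-0.51313794,  0.57093074, -0.64088029]]), 't': array([-0.37007634, -0.15661778,  1.27554325])}
side {'fovy': 51.45619067437622, 'cx': 319.1967376623466, 'cy': 198.75472929529892, 'R': array([[ 0.95764916, -0.2878476 , -0.00720071],
       [-0.22358428, -0.72762649, -0.64851351],
       [ 0.18143363,  0.62265838, -0.76116909]]), 't': array([-0.46188265,  0.18663286,  0.9515689 ])}
{'time_s': 0.1, 'joint_pos': array([ 1.21149107,  0.61578478, -0.01263161,  1.42468621,  0.00812584,
        1.10337535, -0.04039046]), 'joint_vel': array([ 0.00129258, -0.00107034, -0.00046654, -0.00482202, -0.00039228,
        0.00109554,  0.00031555]), 'joint_efforts': array([ 1.19092339e-03, -4.60042262e+01,  2.10105451e-01, -1.66245013e+01,
       -6.11757603e-02,  1.69142248e-02,  9.19566605e-05]), 'tool_pos': array([ 0.21214876, -0.61370336,  0.2256388 ]), 'eef_rot': array([ 9.86178231e-01,  1.65684288e-01, -2.01816870e-04, -1.08291822e-03]), 'force': array([-0.54741005,  0.02099578, -0.05166454]), 'moment': array([-0.01954415, -0.05056049, -0.03491266]), 'grasp_force': 0.0, 'opening': 0.0927094348667963}
{'fovy': 65.70646984690485, 'cx': 320.5547906153745, 'cy': 206.4163923686874, 'tool_from_camera': array([[ 5.08132880e-04, -9.61078958e-01, -2.76273376e-01,
         7.78586602e-02],
       [ 9.99999870e-01,  4.79091712e-04,  1.72611100e-04,
         1.60209609e-03],
       [-3.35326116e-05, -2.76273428e-01,  9.61079077e-01,
        -1.59781008e-01],
       [ 0.00000000e+00,  0.00000000e+00,  0.00000000e+00,
         1.00000000e+00]])} 0.008
```

View pics/scene0.png

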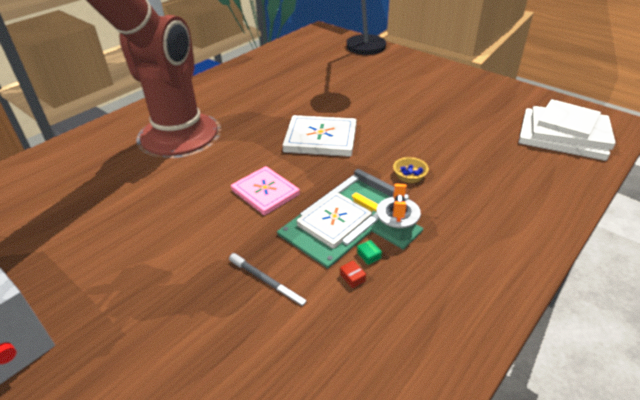

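View pics/side0.png

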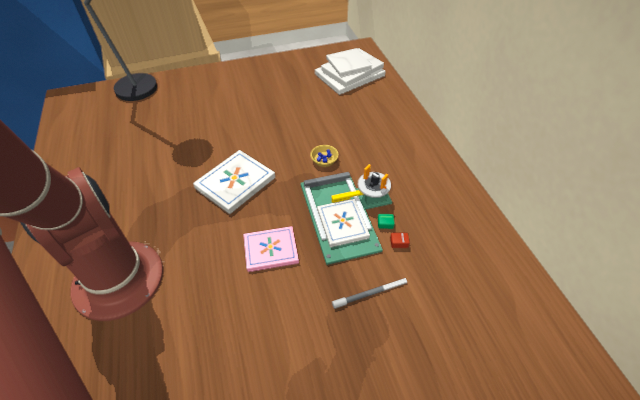

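Scene view candidates: a large white panel at (320,135), a pink one at (265,189), and a smaller white one in the green bed at (336,217). The one in the bed fits: it isn't pink and it's the smaller of the two white ones. I'll confirm it in an enlarged crop and measure.

```bash
cat > h.py <<'E'
from rig import r
import cv2,numpy as np
C={n:r.get_calibration(n) for n in("scene","side")}
def f(c): return 200/np.tan(np.radians(c["fovy"])/2)
def ray(n,uv):
    c=C[n];d=np.array([(uv[0]-c["cx"])/f(c),(uv[1]-c["cy"])/f(c),1.])
    return -c["R"].T@c["t"], c["R"].T@d
def onz(n,uv,z):
    o,d=ray(n,uv);return o+d*(z-o[2])/d[2]
def proj(n,X):
    c=C[n];p=c["R"]@np.asarray(X)+c["t"];return p[:2]/p[2]*f(c)+[c["cx"],c["cy"]]
def tri(a,b):
    o1,d1=ray("scene",a);o2,d2=ray("side",b)
    s=np.linalg.lstsq(np.c_[d1,-d2],o2-o1,rcond=None)[0]
    p,q=o1+s[0]*d1,o2+s[1]*d2;return (p+q)/2,np.linalg.norm(p-q)
def hsv(im,lo,hi): return cv2.inRange(cv2.cvtColor(im,cv2.COLOR_BGR2HSV),lo,hi)
E
python3 - <<'E'
from h import *
a=cv2.imread("pics/scene0.png");b=cv2.imread("pics/side0.png")
A=cv2.resize(a[150:270,270:430],None,fx=4.9,fy=4.9,interpolation=cv2.INTER_CUBIC)[:590]
B=cv2.resize(b[155:270,290:420],None,fx=5,fy=5,interpolation=cv2.INTER_CUBIC)
cv2.imwrite("pics/c1.png",A);cv2.imwrite("pics/c2.png",B)
for n,im in(("scene",a),("side",b)):
  for name,lo,hi in(("green",(65,80,30),(90,255,255)),("yel",(24,150,120),(32,255,255)),("or",(8,180,150),(17,255,255)),("pink",(150,60,120),(175,255,255))):
    m=hsv(im,lo,hi);k,l,st,ce=cv2.connectedComponentsWithStats(m)
    for i in range(1,k):
      if st[i,4]>25:
        print(n,name,st[i],ce[i].round(1),onz(n,ce[i],.01).round(3))
E
```

```text
scene green [220   0   9   5  30] [224.6   1.5] [-0.7    0.755  0.01 ]
scene green [268   0  12  41 219] [272.4  12.1] [-0.443  0.788  0.01 ]
scene green [281   0  15  25 229] [287.    9.3] [-0.419  0.849  0.01 ]
scene green [341 181  47  22 446] [364.2 191.5] [0.527 0.111 0.01 ]
scene green [ 278  216  144   52 1963] [343.7 240.1] [ 0.586 -0.035  0.01 ]
scene green [358 240  24  24 381] [369.1 251.8] [ 0.643 -0.028  0.01 ]
scene yel [353 193  24  16 132] [364.7 200.4] [0.546 0.088 0.01 ]
scene or [394 183  13  14 124] [399.6 188.9] [0.582 0.169 0.01 ]
scene or [393 201  13  20 163] [399.  210.2] [0.62  0.109 0.01 ]
scene pink [231 167  68  48 705] [265.2 193.2] [ 0.361 -0.033  0.01 ]
side green [311 181  39  25 529] [327.7 191.8] [0.538 0.108 0.01 ]
side green [ 301  183   81   81 1082] [345.4 244.3] [ 0.528 -0.065  0.01 ]
side green [359 195  33  17 289] [374.  201.3] [0.644 0.04  0.01 ]
side green [378 214  16  15 227] [385.6 220.7] [ 0.649 -0.028  0.01 ]
side yel [332 190  31  13 196] [345.  195.7] [0.578 0.081 0.01 ]
side or [364 168   7  11  50] [366.4 172.6] [0.663 0.144 0.01 ]
side or [381 176   7  13  44] [383.4 182.6] [0.693 0.095 0.01 ]
side pink [247 259  52  13 178] [272.7 265.1] [ 0.348 -0.071  0.01 ]
```

View pics/c1.png

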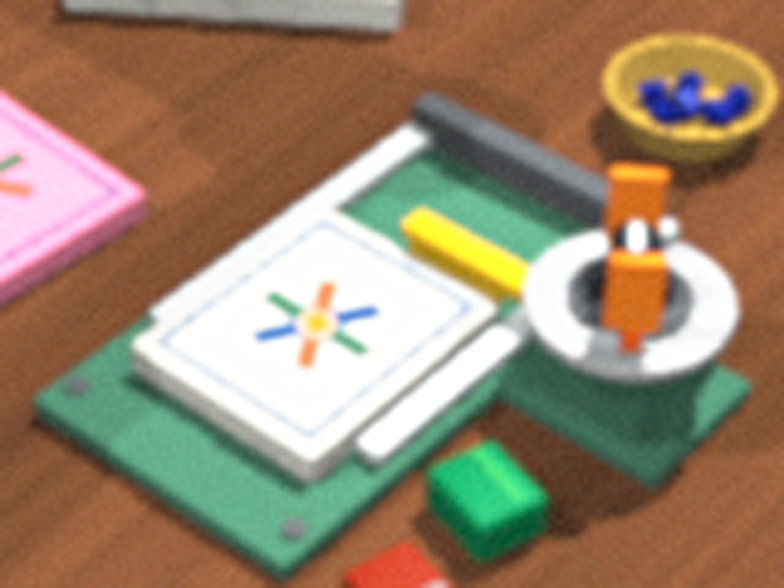

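View pics/c2.png

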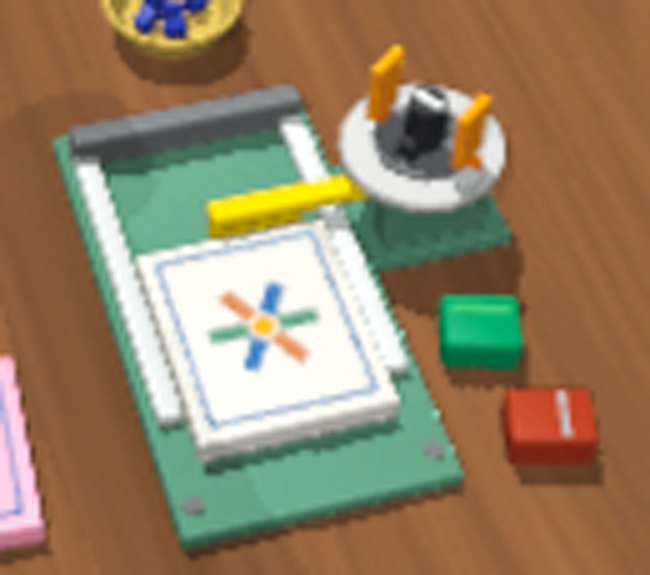

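The crops confirm it: the smaller white panel sits in the green bed at scene (336,217). The tabs stand along the bed's sliding direction. Tab tops are at scene (400.6,184.7) and (400,202.7), and at side (369.6,165) and (386.8,174.6).

```bash
cat >> h.py <<'E'
s=lambda x,y:(270+x/4.9,150+y/4.9)
d=lambda x,y:(290+x/5,155+y/5)
E
python3 - <<'E'
from h import *
from scipy.optimize import least_squares
O=[("scene",s(40,400),(-70,-132,10)),("side",d(187,540),(-70,-132,10)),("scene",s(280,571),(70,-132,10)),("side",d(462,478),(70,-132,10)),("side",d(57,143),(-70,132,10)),
("scene",s(638.5,214),(105,37,99)),("side",d(441,74),(105,37,99))]
def T(p,X): 
    c,q=np.cos(p[2]),np.sin(p[2]);return np.array([p[0]+c*X[0]-q*X[1],p[1]+q*X[0]+c*X[1],X[2]])/1
def res(p,full=False):
    return np.concatenate([proj(n,T(p,np.array(X)/1000.))-uv for n,uv,X in O])
sol=least_squares(res,[.55,0,0.]);p=sol.x;print("bed",p,sol.fun.round(1))
print("grip",T(p,[.105,.037,.087]),"stop",T(p,[0,.105,.02]))
m,e=tri(s(638.5,214),d(441,74));print("tri tabs mid",m,e)
for a,b in((s(640,170),d(398,50)),(s(637,258),d(484,98))):print(tri(a,b),onz("scene",a,.099),onz("side",b,.099))
# panel top corners z=.025
for n,L in(("scene",[s(135,345),s(330,210),s(497,300),s(303,468)]),("side",[d(140,258),d(325,225),d(398,407),d(205,448)])):
  for uv in L:
    X=onz(n,uv,.025);c,q=np.cos(p[2]),np.sin(p[2]);v=X[:2]-p[:2];print(n,"bedxy mm",(1000*np.array([c*v[0]+q*v[1],-q*v[0]+c*v[1]])).round(1))
print("keeper",[T(p,[x,.037,.036]).round(3) for x in(0,)])
for nm,a,b in(("mal",s(490,450),d(480,320)),("jas",None,d(552,412)),("dish",s(690,70),d(172,10))):
  print(nm,onz("side",b,.022).round(3), None if a is None else onz("scene",a,.022).round(3))
print("chisel",onz("side",(338,303),.01),onz("side",(406,282),.01))
E
```

```text
bed [ 0.54331941  0.02676158 -0.03937902] [-0.9  0.2 -1.4  0.2  1.4  0.6  0.5 -0.3 -0.6 -1.1  1.3  1.5 -1.7  2.3]
grip [0.64969466 0.05959916 0.087     ] stop [0.54745314 0.13168017 0.02      ]
tri tabs mid [0.65089708 0.05378091 0.10941076] 0.004339233176135134
(array([0.63674717, 0.07571776, 0.10979392]), np.float64(0.0035847087722364075)) [0.6305943  0.08492223 0.099     ] [0.64233115 0.08796732 0.099     ]
(array([0.66467761, 0.0322343 , 0.10934778]), np.float64(0.004767951202724042)) [0.65939794 0.03941004 0.099     ] [0.67073576 0.0441714  0.099     ]
scene bedxy mm [-51.4 -91.6]
scene bedxy mm [-49.2  27.4]
scene bedxy mm [42.4 29.9]
scene bedxy mm [ 47.1 -97.3]
side bedxy mm [-48.7  25.8]
side bedxy mm [49.  22.7]
side bedxy mm [ 48.  -95.3]
side bedxy mm [-47.8 -94.5]
keeper [array([0.545, 0.064, 0.036])]
mal [ 0.647 -0.031  0.022] [ 0.635 -0.015  0.022]
jas [ 0.658 -0.093  0.022] None
dish [0.566 0.226 0.022] [0.559 0.248 0.022]
chisel [ 0.46321242 -0.20544418  0.01      ] [ 0.62535856 -0.20147118  0.01      ]
```

Call:
{"fn": "carry_out", "kwargs": {
  "motion": [
    [[0.03, -0.023, 0], [0, 0, 0]],
    [[0.08, -0.062, 0.002], [0, 0, -0.03]],
    [[0.13, -0.101, 0.005], [0, 0, -0.06]],
    [[0.18, -0.14, 0.008], [0, 0, -0.09]],
    [[0.23, -0.18, 0.01], [0, 0, -0.11]],
    [[0.28, -0.22, 0.012], [0, 0, -0.13]],
    [[0.33, -0.257, 0.014], [0, 0, -0.15]],
    [[0.38, -0.296, 0.016], [0, 0, -0.17]],
    [[0.43, -0.335, 0.018], [0, 0, -0.19]],
    [[0.48, -0.374, 0.02], [0, 0, -0.21]],
    [[0.53, -0.413, 0.022], [0, 0, -0.23]],
    [[0.58, -0.452, 0.024], [0, 0, -0.237]]
  ]
}}

```text
time_s: 1.6
tool_pos: [0.6078, -0.0049, 0.2026]
eef_rot: [0.96, 0.281, -0.0, 0.0]
force: [1.4, -0.9, 0.2]
opening: 0.0929
grasp_force: 0.0
```

Call:
{"fn": "carry_out", "kwargs": {
  "motion": [
    [[0.03, -0.03, 0], [0, 0, 0]],
    [[0.05, -0.045, 0], [0, 0, 0]],
    [[0.064, -0.026, 0], [0, 0, 0]],
    [[0.064, -0.026, 0], [0, 0, 0]]
  ]
}}

```text
time_s: 2.1
tool_pos: [0.6474, 0.049, 0.202]
eef_rot: [0.96, 0.28, -0.001, 0.0]
force: [-0.2, -0.5, 0.9]
opening: 0.0929
grasp_force: 0.0
```

Run:
```python
from h import *
st=r.state();print({k:np.round(st[k],4) for k in("time_s","joint_pos","tool_pos","eef_rot")})
w=r.grab_frame("wrist");cv2.imwrite("pics/w1.png",w)
```

```text
{'time_s': np.float64(2.1), 'joint_pos': array([-0.0316,  0.6391, -0.1373,  1.4547,  0.0952,  1.0553, -1.1916]), 'tool_pos': array([0.6474, 0.049 , 0.202 ]), 'eef_rot': array([ 9.599e-01,  2.804e-01, -6.000e-04,  4.000e-04])}
```

View pics/w1.png

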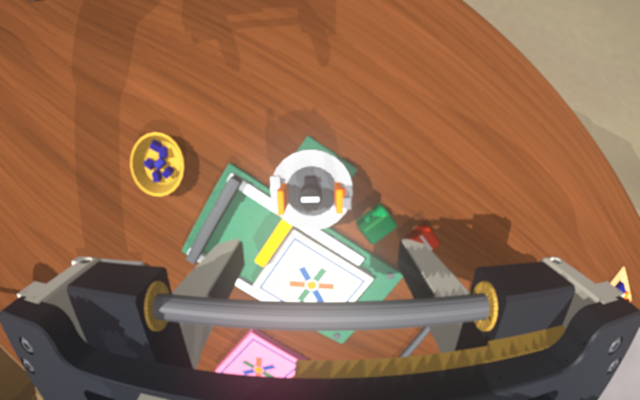

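The wrist view shows the tabs at about (281,197) and (340,197), the flange ring centred near (313,188), and the panel at (312,285). Refining the axis and yaw from the flange outline and the tabs.

```bash
cat >> h.py <<'E'
from scipy.spatial.transform import Rotation as Ro
W=r.get_calibration("wrist")
def wz(uv,z,pos,q):
    fw=f(W);v=np.array([uv[0]-W["cx"],uv[1]-W["cy"]],float);n=np.linalg.norm(v);t=n/fw
    dd=np.array([*(v/n*np.sin(t)),np.cos(t)]);M=W["tool_from_camera"];R=Ro.from_quat(q).as_matrix()
    o=pos+R@M[:3,3];dd=R@M[:3,:3]@dd;return o+dd*(z-o[2])/dd[2]
E
python3 - <<'E'
from h import *
st=r.state();P,Q=st["tool_pos"],st["eef_rot"]
w=cv2.imread("pics/w1.png");h=cv2.cvtColor(w,cv2.COLOR_BGR2HSV)
m=cv2.inRange(h,(5,170,120),(20,255,255))[170:225,265:355]
k,l,s_,c=cv2.connectedComponentsWithStats(m)
for i in range(1,k):
    if s_[i,4]>15:
        u=c[i]+[265,170];print("tab",s_[i]+[265,170,0,0,0],u,wz(u,.090,P,Q).round(4))
# flange outline: radial scan from centre for end of low-saturation bright
pts=[]
for a in np.radians(np.arange(0,360,5)):
    for rr in np.arange(50,28,-.5):
        u=(312+rr*np.cos(a),188+rr*np.sin(a));p=h[int(round(u[1])),int(round(u[0]))]
        if p[1]<50 and p[2]>150: pts.append(wz(u,.055,P,Q)[:2]);break
pts=np.array(pts);
from scipy.optimize import least_squares
g=least_squares(lambda x:np.hypot(*(pts-x).T)-.042,[.65,.055],loss="soft_l1",f_scale=.001);print("axis",g.x,len(pts),np.abs(g.fun).mean())
y=h[215:270,250:300];m=cv2.inRange(y,(22,150,120),(33,255,255));mo=cv2.moments(m,True);print("keeper c",np.array([mo["m10"],mo["m01"]])/mo["m00"]+[250,215])
big=cv2.resize(w[130:350,180:420],None,fx=2.6,fy=2.6,interpolation=cv2.INTER_CUBIC);cv2.imwrite("pics/w1c.png",big)
E
```

```text
tab [335 186   9  19  52] [338.38461538 192.71153846] [0.6662 0.0406 0.09  ]
tab [278 190   6  20  31] [282.03225806 197.06451613] [0.6353 0.0815 0.09  ]
axis [0.64649534 0.05890782] 72 0.002694704172758947
keeper c [272.69449378 242.82238011]
```

View pics/w1c.png

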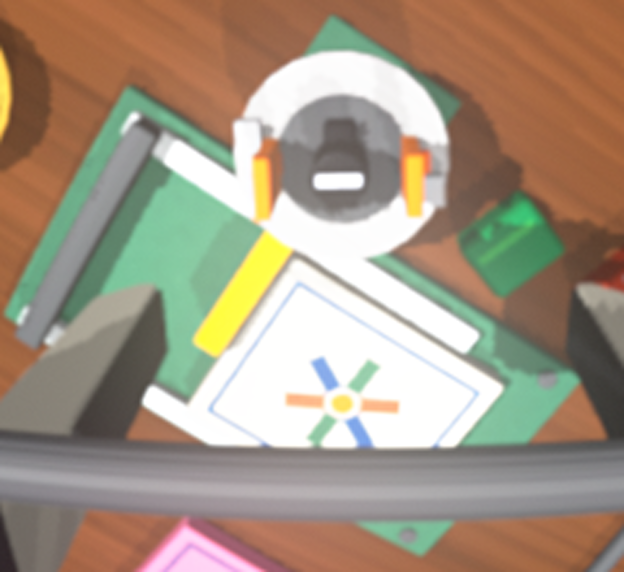

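Run:
```python
from h import *
st=r.state();P,Q=st["tool_pos"],st["eef_rot"]
b=lambda x,y:(180+x/2.6,130+y/2.6)
A=wz(b(263,187),.099,P,Q);B=wz(b(414,185),.099,P,Q);print("tabs",A,B,(A+B)/2,np.linalg.norm(A-B),np.degrees(np.arctan2(*(B-A)[1::-1])))
R=Ro.from_quat(Q).as_matrix();print("tool y az",np.degrees(np.arctan2(R[1,1],R[0,1])))
for q in((237,157),(447,157),(342,52),(342,262)):print("fl",wz(b(*q),.055,P,Q).round(4))
G=[.5*(wz(b(237,157),.055,P,Q)+wz(b(447,157),.055,P,Q)),.5*(wz(b(342,52),.055,P,Q)+wz(b(342,262),.055,P,Q))];print(G)
for t in((A+B)/2,G[0],G[1]):print("tool-frame offset",(R.T@(t-P)).round(4))
# bed: panel edge direction and corners
for nm,q,z in(("panel+x+... front right",(297,258),.025),("panel back right",(507,383),.025),("plate farR-back",(578,378),.01),("plate back-left",(420,555),.01),("plate front-left",(8,315),.01),("plate fr-right",(130,90),.01)):
    print(nm,wz(b(*q),z,P,Q).round(4))
```

```text
tabs [0.63360418 0.08018856 0.099     ] [0.66181326 0.03735824 0.099     ] [0.64770872 0.0587734  0.099     ] 0.051285362793412996 -56.63014039506287
tool y az -57.42951179558362
fl [0.6253 0.0936 0.055 ]
fl [0.6697 0.024  0.055 ]
fl [0.6823 0.0806 0.055 ]
fl [0.6104 0.0353 0.055 ]
[array([0.64750898, 0.05880958, 0.055     ]), array([0.64638023, 0.0579739 , 0.055     ])]
tool-frame offset [ 0.0064 -0.0074  0.1031]
tool-frame offset [ 0.0063 -0.0075  0.1471]
tool-frame offset [ 0.0049 -0.0074  0.1471]
panel+x+... front right [0.5911 0.048  0.025 ]
panel back right [ 0.5898 -0.0699  0.025 ]
plate farR-back [ 0.6055 -0.1073  0.01  ]
plate back-left [ 0.4671 -0.1043  0.01  ]
plate front-left [0.4757 0.156  0.01  ]
plate fr-right [0.6129 0.1522 0.01  ]
```

Call:
{"fn": "carry_out", "kwargs": {
  "motion": [
    [[0.006, -0.0075, 0.02], [0, 0, -0.014]],
    [[0.006, -0.0075, 0.045], [0, 0, -0.014]],
    [[0.006, -0.0075, 0.07], [0, 0, -0.014]],
    [[0.006, -0.0075, 0.095], [0, 0, -0.014]],
    [[0.006, -0.0075, 0.112], [0, 0, -0.014]],
    [[0.006, -0.0075, 0.121], [0, 0, -0.014]],
    [[0.006, -0.0075, 0.121], [0, 0, -0.014]],
    [[0.006, -0.0075, 0.121], [0, 0, -0.014]]
  ]
}}

```text
time_s: 3.15
tool_pos: [0.6487, 0.0597, 0.083]
eef_rot: [0.958, 0.288, 0.001, 0.0]
force: [0.2, -0.0, -0.2]
opening: 0.0931
grasp_force: 0.0
```

Call:
{"fn": "carry_out", "kwargs": {
  "grip": -1,
  "motion": [
    [[0, 0, 0], [0, 0, 0]],
    [[0, 0, 0], [0, 0, 0]],
    [[0, 0, 0], [0, 0, 0]],
    [[0, 0, 0], [0, 0, 0]],
    [[0, 0, 0], [0, 0, 0]],
    [[0, 0, 0], [0, 0, 0]],
    [[0, 0, 0], [0, 0, 0]],
    [[0, 0, 0], [0, 0, 0]]
  ]
}}

```text
time_s: 4.15
tool_pos: [0.6477, 0.0603, 0.0824]
eef_rot: [0.958, 0.288, -0.0, -0.0]
force: [-3.8, 1.3, 5.2]
opening: 0.0387
grasp_force: 30.0
```

Call:
{"fn": "carry_out", "kwargs": {
  "motion": [
    [[0, 0, 0], [0, 0, 0.05]],
    [[0, 0, 0], [0, 0, 0.12]],
    [[0, 0, 0], [0, 0, 0.2]],
    [[0, 0, 0], [0, 0, 0.28]],
    [[0, 0, 0], [0, 0, 0.36]],
    [[0, 0, 0], [0, 0, 0.44]],
    [[0, 0, 0], [0, 0, 0.52]],
    [[0, 0, 0], [0, 0, 0.6]],
    [[0, 0, 0], [0, 0, 0.65]],
    [[0, 0, 0], [0, 0, 0.65]]
  ]
}}

```text
time_s: 5.4
tool_pos: [0.6478, 0.0599, 0.0824]
eef_rot: [0.999, -0.033, -0.0, -0.0]
force: [-2.7, 1.0, 5.2]
opening: 0.039
grasp_force: 30.0
```

Call:
{"fn": "carry_out", "kwargs": {
  "motion": [
    [[0, 0, 0], [0, 0, 0.06]],
    [[0, 0, 0], [0, 0, 0.14]],
    [[0, 0, 0], [0, 0, 0.22]],
    [[0, 0, 0], [0, 0, 0.3]],
    [[0, 0, 0], [0, 0, 0.38]],
    [[0, 0, 0], [0, 0, 0.46]],
    [[0, 0, 0], [0, 0, 0.54]],
    [[0, 0, 0], [0, 0, 0.62]],
    [[0, 0, 0], [0, 0, 0.68]],
    [[0, 0, 0], [0, 0, 0.68]],
    [[0, 0, 0], [0, 0, 0.68]]
  ]
}}

```text
time_s: 6.78
tool_pos: [0.6476, 0.0595, 0.0824]
eef_rot: [0.931, -0.364, -0.0, 0.0]
force: [-2.3, 0.8, 5.5]
opening: 0.0386
grasp_force: 30.0
```

Run:
```python
from h import *
st=r.state();print({k:np.round(st[k],4) for k in("time_s","joint_pos","tool_pos","eef_rot","force","moment")})
a=r.grab_frame("scene");b=r.grab_frame("side");cv2.imwrite("pics/s2.png",a);
A=cv2.resize(a[150:270,270:430],None,fx=2.5,fy=2.5,interpolation=cv2.INTER_CUBIC)
B=cv2.resize(b[150:270,290:420],None,fx=2.5,fy=2.5,interpolation=cv2.INTER_CUBIC)
cv2.imwrite("pics/c3.png",np.hstack([A,B]))
```

```text
{'time_s': np.float64(6.775), 'joint_pos': array([-0.2635,  0.7803,  0.2434,  1.5748, -0.2347,  0.8163, -2.2432]), 'tool_pos': array([0.6476, 0.0595, 0.0824]), 'eef_rot': array([ 9.312e-01, -3.645e-01, -4.000e-04,  3.000e-04]), 'force': array([-2.3441,  0.7963,  5.5309]), 'moment': array([ 0.3399,  0.6613, -0.0741])}
```

View pics/c3.png

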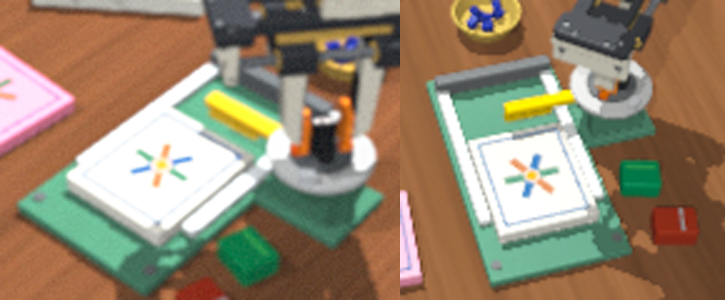

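The keeper is up and the panel is still in its first place. I'll release the tabs, rise, and go behind the panel with the fingers shut.

Call:
{"fn": "carry_out", "kwargs": {
  "grip": 1,
  "motion": [
    [[0, 0, 0], [0, 0, 0]],
    [[0, 0, 0], [0, 0, 0]],
    [[0, 0, 0], [0, 0, 0]],
    [[0, 0, 0], [0, 0, 0]],
    [[0, 0, 0], [0, 0, 0]],
    [[0, 0, -0.02], [0, 0, 0]],
    [[0, 0, -0.05], [0, 0, 0]],
    [[0, 0, -0.08], [0, 0, 0]],
    [[0, 0, -0.11], [0, 0, 0]],
    [[0, 0, -0.12], [0, 0, 0]]
  ]
}}

```text
time_s: 8.12
tool_pos: [0.6492, 0.0593, 0.204]
eef_rot: [0.931, -0.365, 0.002, -0.001]
force: [-0.7, -0.4, 0.0]
opening: 0.0932
grasp_force: 0.0
```

Call:
{"fn": "carry_out", "kwargs": {
  "grip": -1,
  "motion": [
    [[0.003, 0.02, 0], [0, 0, -0.07]],
    [[0.008, 0.055, 0], [0, 0, -0.2]],
    [[0.013, 0.09, 0], [0, 0, -0.34]],
    [[0.018, 0.125, 0], [0, 0, -0.48]],
    [[0.023, 0.16, 0], [0, 0, -0.62]],
    [[0.027, 0.185, 0], [0, 0, -0.7]],
    [[0.027, 0.193, 0], [0, 0, -0.714]],
    [[0.027, 0.193, 0], [0, 0, -0.714]],
    [[0.027, 0.193, 0], [0, 0, -0.714]]
  ]
}}

```text
time_s: 9.25
tool_pos: [0.5375, -0.0989, 0.2017]
eef_rot: [1.0, -0.015, 0.0, -0.0]
force: [0.4, 0.6, 0.3]
opening: 0.0078
grasp_force: 0.0
```

Run:
```python
from h import *
st=r.state();print({k:np.round(st[k],4) for k in("time_s","joint_pos","tool_pos","eef_rot","force","opening")})
a=r.grab_frame("scene");b=r.grab_frame("side");w=r.grab_frame("wrist");cv2.imwrite("pics/w3.png",w)
A=cv2.resize(a[150:270,270:430],None,fx=2.5,fy=2.5);B=cv2.resize(b[150:270,290:420],None,fx=2.5,fy=2.5)
V=np.hstack([A,B]);Wc=cv2.resize(w[100:300,100:540],(V.shape[1],int(200*V.shape[1]/440)))[:299]
cv2.imwrite("pics/c4.png",np.vstack([V,Wc]))
```

```text
{'time_s': np.float64(9.25), 'joint_pos': array([ 0.0818,  0.4815,  0.0907,  1.7622, -0.0549,  0.9002, -1.4049]), 'tool_pos': array([ 0.5375, -0.0989,  0.2017]), 'eef_rot': array([ 9.999e-01, -1.520e-02,  1.000e-04, -5.000e-04]), 'force': array([0.362 , 0.6377, 0.3209]), 'opening': np.float64(0.0078)}
```

View pics/c4.png

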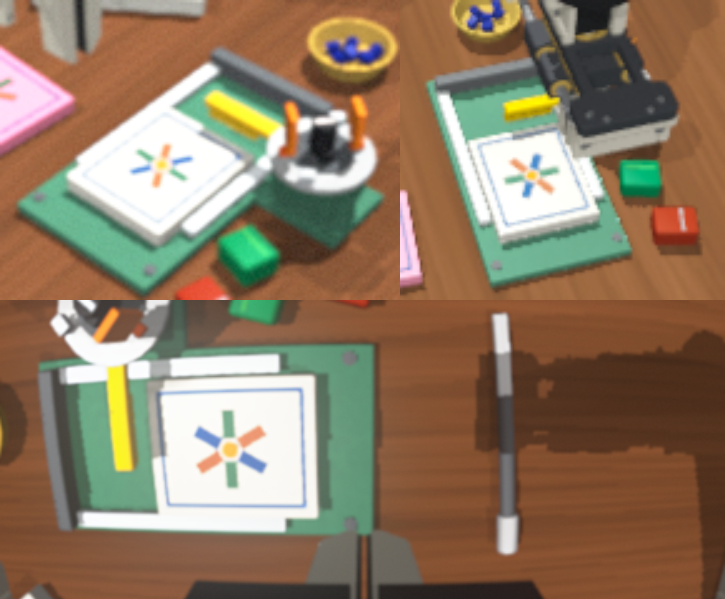

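The collar is open, the tabs are sprung out, and the panel is in place. In the wrist view the panel's back edge is at about (292,180), with its front edge near the keeper. Checking positions from it.

Run:
```python
from h import *
st=r.state();P,Q=st["tool_pos"],st["eef_rot"]
print("TCP px",proj("scene",P),proj("side",P),P)
b=lambda x,y:(100+x/1.648,100+(y-300)/1.648)
for nm,q,z in(("panel back R",(316,376),.025),("panel back L",(318,516),.025),("plate backR",(375,345),.01),("plate backL",(374,533),.01),("frontR",(42,352),.01),("keeper tip",(123,470),.052),("stop top near L",(75,525),.03),("stop near R",(53,362),.03)):
    print(nm,wz(b(*q),z,P,Q).round(4))
```

```text
TCP px [298.9712572  168.07166688] [358.95031012 202.65470096] [ 0.53735856 -0.09928384  0.20184088]
panel back R [ 0.5881 -0.0706  0.025 ]
panel back L [ 0.4901 -0.0668  0.025 ]
plate backR [ 0.6068 -0.1103  0.01  ]
plate backL [ 0.4698 -0.1062  0.01  ]
frontR [0.623  0.1497 0.01  ]
keeper tip [0.5354 0.0634 0.052 ]
stop top near L [0.4866 0.1281 0.03  ]
stop near R [0.6139 0.1257 0.03  ]
```

Call:
{"fn": "carry_out", "kwargs": {
  "motion": [
    [[0, 0.003, 0.03], [0, 0, 0]],
    [[0, 0.003, 0.06], [0, 0, 0]],
    [[0, 0.003, 0.09], [0, 0, 0]],
    [[0, 0.003, 0.12], [0, 0, 0]],
    [[0, 0.003, 0.145], [0, 0, 0]],
    [[0, 0.003, 0.165], [0, 0, 0]],
    [[0, 0.003, 0.174], [0, 0, 0]],
    [[0, 0.003, 0.178], [0, 0, 0]],
    [[0, 0.003, 0.178], [0, 0, 0]],
    [[0, 0.003, 0.178], [0, 0, 0]]
  ]
}}

```text
time_s: 10.65
tool_pos: [0.5373, -0.1035, 0.0247]
eef_rot: [1.0, -0.016, 0.001, 0.0]
force: [-0.4, -0.8, -0.1]
opening: 0.0005
grasp_force: 0.0
```

Call:
{"fn": "carry_out", "kwargs": {
  "motion": [
    [[0, -0.003, 0], [0, 0, 0]],
    [[0, -0.008, 0], [0, 0, 0]],
    [[0, -0.013, 0], [0, 0, 0]],
    [[0, -0.018, 0], [0, 0, 0]],
    [[0, -0.023, 0], [0, 0, 0]],
    [[0, -0.028, 0], [0, 0, 0]],
    [[0, -0.033, 0], [0, 0, 0]],
    [[0, -0.036, 0], [0, 0, 0]],
    [[0, -0.036, 0], [0, 0, 0]]
  ]
}}

```text
time_s: 11.78
tool_pos: [0.538, -0.0671, 0.024]
eef_rot: [1.0, -0.016, 0.0, -0.0]
force: [0.3, -1.8, 0.1]
opening: 0.0006
grasp_force: 0.8
```

Call:
{"fn": "carry_out", "kwargs": {
  "motion": [
    [[0, -0.003, 0], [0, 0, 0]],
    [[0, -0.008, 0], [0, 0, 0]],
    [[0, -0.013, 0], [0, 0, 0]],
    [[0, -0.018, 0], [0, 0, 0]],
    [[0, -0.023, 0], [0, 0, 0]],
    [[0, -0.028, 0], [0, 0, 0]],
    [[0, -0.033, 0], [0, 0, 0]],
    [[0, -0.038, 0], [0, 0, 0]],
    [[0, -0.043, 0], [0, 0, 0]],
    [[0, -0.047, 0], [0, 0, 0]],
    [[0, -0.049, 0], [0, 0, 0]],
    [[0, -0.049, 0], [0, 0, 0]]
  ]
}}

```text
time_s: 13.28
tool_pos: [0.5394, -0.0179, 0.024]
eef_rot: [1.0, -0.016, -0.0, -0.0]
force: [-0.4, -2.3, 0.7]
opening: 0.0006
grasp_force: 1.0
```

Call:
{"fn": "carry_out", "kwargs": {
  "motion": [
    [[0, -0.001, 0], [0, 0, 0]],
    [[0, -0.002, 0], [0, 0, 0]],
    [[0, -0.003, 0], [0, 0, 0]],
    [[0, -0.004, 0], [0, 0, 0]],
    [[0, -0.004, 0], [0, 0, 0]]
  ]
}}

```text
time_s: 13.9
tool_pos: [0.5396, -0.0143, 0.024]
eef_rot: [1.0, -0.016, -0.0, -0.0]
force: [-0.4, -2.5, 0.3]
opening: 0.0004
grasp_force: 1.3
```

Not at the stop yet; continuing in small steps and watching the force.

Call:
{"fn": "carry_out", "kwargs": {
  "motion": [
    [[0, -0.001, 0], [0, 0, 0]],
    [[0, -0.002, 0], [0, 0, 0]],
    [[0, -0.003, 0], [0, 0, 0]],
    [[0, -0.004, 0], [0, 0, 0]],
    [[0, -0.004, 0], [0, 0, 0]]
  ]
}}

```text
time_s: 14.52
tool_pos: [0.5397, -0.0102, 0.024]
eef_rot: [1.0, -0.016, -0.0, -0.0]
force: [0.2, -3.2, 1.2]
opening: 0.0007
grasp_force: 1.3
```

Call:
{"fn": "carry_out", "kwargs": {
  "motion": [
    [[0, -0.001, 0], [0, 0, 0]],
    [[0, -0.002, 0], [0, 0, 0]],
    [[0, -0.003, 0], [0, 0, 0]],
    [[0, -0.003, 0], [0, 0, 0]]
  ]
}}

```text
time_s: 15.02
tool_pos: [0.5398, -0.0072, 0.024]
eef_rot: [1.0, -0.016, -0.0, -0.0]
force: [0.2, -2.8, 0.7]
opening: 0.0004
grasp_force: 1.3
```

Call:
{"fn": "carry_out", "kwargs": {
  "motion": [
    [[0, -0.001, 0], [0, 0, 0]],
    [[0, -0.002, 0], [0, 0, 0]],
    [[0, -0.003, 0], [0, 0, 0]],
    [[0, -0.003, 0], [0, 0, 0]]
  ]
}}

```text
time_s: 15.52
tool_pos: [0.5399, -0.0042, 0.024]
eef_rot: [1.0, -0.016, 0.0, -0.0]
force: [-0.5, -2.6, 1.8]
opening: 0.0003
grasp_force: 1.3
```

Run:
```python
from h import *
st=r.state();print({k:np.round(st[k],4) for k in("tool_pos","eef_rot","force")})
w=r.grab_frame("wrist");a=r.grab_frame("scene");cv2.imwrite("pics/w4.png",w)
A=cv2.resize(a[150:270,270:430],None,fx=3,fy=3);Wc=cv2.resize(w[100:300,60:380],None,fx=2,fy=2)
Wc=cv2.copyMakeBorder(Wc,0,0,0,0,0);A=cv2.copyMakeBorder(A,0,0,0,160,0)
cv2.imwrite("pics/c5.png",cv2.resize(np.vstack([A,Wc]),None,fx=.78,fy=.78))
```

```text
{'tool_pos': array([ 0.5399, -0.0042,  0.024 ]), 'eef_rot': array([ 9.999e-01, -1.600e-02,  0.000e+00, -1.000e-04]), 'force': array([-0.4925, -2.5501,  1.7587])}
```

View pics/c5.png

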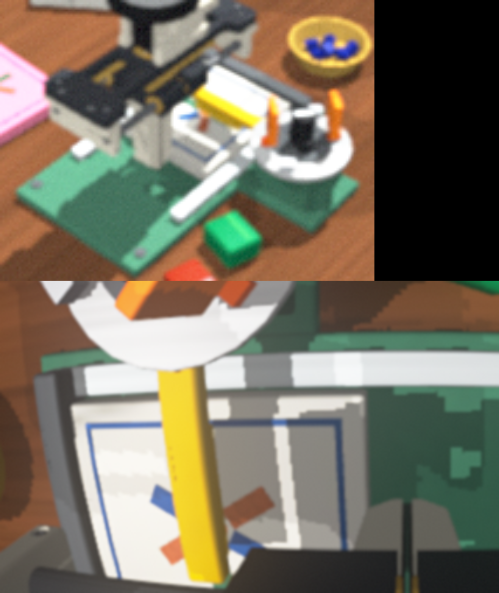

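The panel has passed under the raised keeper. Its front edge is nearly at the stop, with a small gap at about (72,420) in the crop.

Call:
{"fn": "carry_out", "kwargs": {
  "motion": [
    [[0, -0.001, 0], [0, 0, 0]],
    [[0, -0.002, 0], [0, 0, 0]],
    [[0, -0.003, 0], [0, 0, 0]],
    [[0, -0.003, 0], [0, 0, 0]]
  ]
}}

```text
time_s: 16.12
tool_pos: [0.54, -0.0028, 0.024]
eef_rot: [1.0, -0.017, -0.0, 0.001]
force: [-0.6, -4.8, 0.4]
opening: 0.0003
grasp_force: 2.2
```

Call:
{"fn": "carry_out", "kwargs": {
  "motion": [
    [[0, -0.001, 0], [0, 0, 0]],
    [[0, -0.002, 0], [0, 0, 0]],
    [[0, -0.002, 0], [0, 0, 0]]
  ]
}}

```text
time_s: 16.5
tool_pos: [0.5399, -0.0027, 0.024]
eef_rot: [1.0, -0.017, -0.0, 0.002]
force: [-0.4, -7.7, 1.4]
opening: 0.0005
grasp_force: 3.1
```

The force is rising while the TCP stays put, so the panel is against the stop. Backing off and rising.

Call:
{"fn": "carry_out", "kwargs": {
  "motion": [
    [[0, 0.003, 0], [0, 0, 0]],
    [[0, 0.01, 0], [0, 0, 0]],
    [[0, 0.025, 0], [0, 0, 0]],
    [[0, 0.045, 0], [0, 0, 0]],
    [[0, 0.06, -0.01], [0, 0, 0]],
    [[0, 0.075, -0.04], [0, 0, 0]],
    [[0, 0.09, -0.08], [0, 0, 0]],
    [[0, 0.1, -0.12], [0, 0, 0]],
    [[0, 0.1, -0.16], [0, 0, 0]],
    [[0, 0.1, -0.18], [0, 0, 0]],
    [[0, 0.1, -0.18], [0, 0, 0]],
    [[0, 0.1, -0.18], [0, 0, 0]]
  ]
}}

```text
time_s: 18.0
tool_pos: [0.536, -0.0993, 0.2033]
eef_rot: [1.0, -0.016, -0.001, -0.0]
force: [-0.0, 1.1, -0.1]
opening: 0.0004
grasp_force: 0.0
```

Run:
```python
from h import *
st=r.state();print({k:np.round(st[k],4) for k in("tool_pos","eef_rot","force")})
w=r.grab_frame("wrist");a=r.grab_frame("scene")
A=cv2.resize(a[150:270,270:430],None,fx=2.4,fy=2.4);Wc=cv2.resize(w[100:300,100:400],None,fx=2.4,fy=2.4)
A=cv2.resize(A,(432,324));A=cv2.copyMakeBorder(A,0,0,0,720-432,0)
cv2.imwrite("pics/c6.png",cv2.resize(np.vstack([Wc,A]),None,fx=.74,fy=.74))
```

```text
{'tool_pos': array([ 0.536 , -0.0993,  0.2033]), 'eef_rot': array([ 9.999e-01, -1.600e-02, -8.000e-04, -3.000e-04]), 'force': array([-0.0495,  1.1213, -0.0632])}
```

View pics/c6.png

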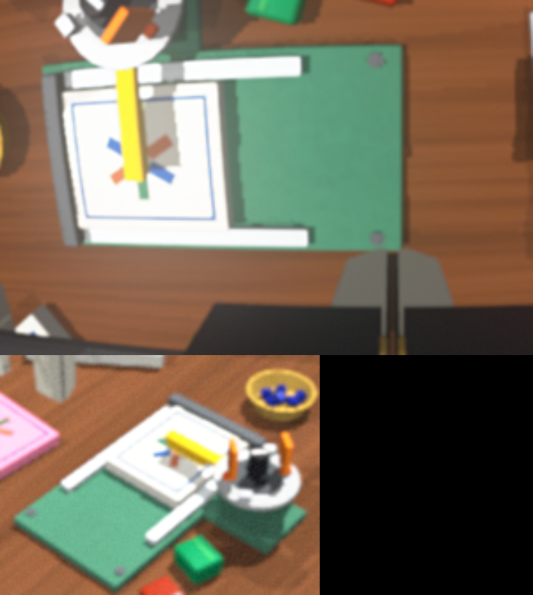

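The panel lies flat against the dark stop, between the rails and under the raised keeper, and the bystanders are untouched. One last check of the slide distance, then hand in.

Run:
```python
from h import *
st=r.state();P,Q=st["tool_pos"],st["eef_rot"]
y=[wz((100+x/1.776,100+v/1.776),.025,P,Q)[1] for x,v in((220,82),(229,228))];s_=np.mean(y)+.0687
print(y,s_)
if .071<s_<.086: print(r.close_job())
```

```text
[np.float64(0.0064500125421288745), np.float64(0.010633447261738455)] 0.07724172990193366
the job is handed in; nothing more can be done
None
```

The job is handed in: the collar is left open with the tabs sprung out, the panel is flat against the end stop after sliding about 77 mm, and the bystanders in view look undisturbed; the judge's verdict was not shown.

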